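# Fold and tuck the cover of a bolt tray

### The arm

A 6-joint arm with a two-finger parallel gripper is mounted at the origin on the work surface. World frame = base frame: x ahead of the robot, y to its left, z up, the work surface at z = 0. Lengths are in m, angles in rad, forces in N, time in s.
With the tool pointing down it reaches from about 0.3 to 0.875 m from the base axis. Payload 6.4 kg.
Tool frame: the origin (TCP) lies between the finger pads; the fingertips stand 8 mm ahead of it and the grasp point (between the pads) lies 11 mm behind it (robot.nose_length is the distance from the TCP to the fingertips, in m); z points along the fingers, y is the line along which they close (so a half turn about z gives the same grasp; the last joint's range is limited). The gripper opens to 85 mm and grips with 20 to 120 N. Pads are 22 mm wide; open, the fingers measure 114 mm over their backs; the gripper's body (76 mm by 85 mm) begins 54 mm behind the grasp point. The pads swing forward as they close: fully open they stand 13 mm farther back than shut.
Start: joints at [1.119, 0.181, 1.607, -0, 1.354, -0.206], TCP at [0.14, 0.558, 0.214] pointing down, gripper open.
Joint ranges: [-2.99, 2.99], [-0.89, 2.07], [0.3, 2.58], [-1.14, 4.28], [0, 2.63], [-3.12, 3.12]. Speed limits (rad/s): [2.57, 2.57, 3.01, 3.14, 3.14, 3.14].

### API

Orientations are given as a rotation vector (axis times angle).
In Python, from plant import robot gives the robot as it stands.
- The arm moves only by the tool step_arm, never from a script. Its argument "steps" is a list of rows, each a list of 5 numbers: the shift along the tool's x, y, z scaled (see below), then the turn about the tool's z scaled (see below), then the opening, from 0 (shut) to 1 (fully open). In form: [[tx, ty, tz, twist, claw], ...]. A call has 1 to 12 rows; each row shifts and turns the commanded pose from where the row before left it, along the tool's axes as they then stand; what a row does not reach is not made up. The controller multiplies each number of a shift by 0.02 m and each number of a turn by 6 degrees. A row lasts 1/12 s, in which the tool goes at most 41.7 mm and 7.16 degrees, less where a joint would pass 70% of its speed; a pose out of reach is approached as far as the arm can. A call with a number of a shift or a turn outside -1 to 1 is refused whole. A call with a gripper value outside its range is refused whole. The fingers move at their own pace and stop on an object; "grip_force" is the grip in N (left out, the last holds). Time passes only in rows, so rows that do not move let the fingers close. It gives the time, the measured TCP pose, the force, the opening and the grip force at its end, in the units of the state.
- robot.state(): the state, without advancing time (a new reading comes with each control period).
- robot.grab_frame(name): name is "scene" or "top" or "wrist"; returns a dict with "pixels" (480x640x3 uint8, blue, green, red), "fx", "fy", "cx", "cy" (pixels), "k1" (the pictures are not rectified: a ray, as slopes to the right and down, at radius r is drawn at 1 + k1 r^2 times it, then the intrinsics apply), "pose" (4x4, takes a point from camera to world coordinates); the wrist camera has in their place "hand_eye" (4x4, takes a point from camera to tool coordinates, whose origin is the TCP and whose axes are the flange's). Camera axes: x right, y up, looking along -z (the intrinsics and any distortion apply to the point x, -y, -z); pixel columns grow to the right and rows downward; lengths in m; the calibration is good to about 2 mm. A picture is of the moment at which its call begins: read the wrist's pose just before it. There is no depth.
- robot.finish_job(): hands the job in; it is judged then, once.
Trained networks look in a picture, given as the dict that the camera call returned (one of the last four; its "shot" number tells which), for a name from the list of things; names that differ only in an ending like _2 or _b are one class to them, and where a whole thing is asked for, a point or a joint stands for the part that bears it (a point fixed in the world has none). Each returns a list of dicts, best first, with "confidence" (0 to 1); they miss things now and then, are a little off and sometimes report something else, mostly with a low value. They report only what shows in the picture. A call takes as long as a camera call. They do not tell look-alikes from the thing itself.
- robot.masks_of(picture, query): "mask" (480x640 bool, what is visible of it) and "bbox" ([left, top, right, bottom] in pixels, round what is visible of it).
The state is a dict: "time_s": time; "q": joint angles; "joint_vel": joint speeds; "joint_torque": joint torques, N m; "eef_pos": TCP position; "orientation": TCP orientation; "ft_force": force on the tool from outside, world axes, zero at the start; "wrist_torque": the same for the moment, N m; "opening": opening from 0.0 (shut) to 1.0 (fully open); "gripper_force": force on a finger pad.
Only numpy, scipy, OpenCV 4.12 (cv2) and the standard library are available. Lean on these libraries where they do the work, as an engineer would, in place of code of your own. Each camera call takes 0.05 s, during which the arm holds its last target. There are 200 camera calls.

### The job

Close the grey bolt tray: with the fingertips, fold its hinged metal cover down flat, then push the cover along by its thumb step until it stops, so that its edge is tucked fully beneath the tray's lip and stays down by itself. The tray stays standing on the bench, where it is, not lifted or shoved along, and the carton, bowl and screwdriver beside it are left where they are.

Things in the scene. Friction and masses are not known exactly. Their poses are not given: they have to be found in the camera images.
- tray: open grey plastic bolt tray, 160 (x) x 130 (y) x 48 mm high, about 2 kg, loose on the bench. Origin: centre of its underside; z up. Its cover's hinge is along its +x end, the retaining lip along its -x end (the end nearer the robot; the tray is turned by up to 57 degrees about the vertical either way). All offsets below are in the tray's own frame, in mm
- tray_lip (a point): the lower inner edge of the retaining lip, mid-width: at x -56, z 56.5 of the tray. The lip is a 4 mm thick plastic ledge, 130 mm wide along y, standing over the tray's -x end and overhanging from x -75 (the tray's front wall) to x -56; its top is at z 60.5. Axes as the tray's
- hinge_axis (a point): middle of the hinge axis, which runs along the tray's y at x +80, z 52.5 of the tray. Axes as the tray's
- fold (a joint): angle of the hinged cover, rad: 0 = flat over the tray (a stop), positive = swung up and back, 1.57 = upright, stop at 1.75. It starts between 0.95 and 1.6. The hinge has a weak spring that opens it and some friction: pushed down and let go, the cover rises again to about 0.65 rad and stays there; folding it down takes some 0.1 N m. Once tucked, the lip holds it at about 0.02
- tuck (a joint): how far the cover plate has slid along its own plane away from the hinge, m: 0 at the start (a stop, plate drawn in) to 0.018 (a stop, pushed fully out). A stiff slide of about 2 N that stays where it is left. Folded flat at 0, the plate's edge is 6 mm short of the lip; at 0.018 it reaches 12 mm beneath the lip, with 2.5 mm free above it. If the plate is slid out before it is flat, it lands on top of the lip and must be slid back
- cover_edge (a point): middle of the cover plate's free edge, 130 mm from the hinge axis when drawn in. The plate is aluminium, 3 mm thick, 104 mm wide along y, from 10 to 130 mm from the hinge, its middle plane through the hinge axis (so flat, its top face is at z 54 of the tray). Axes as the cover's: at fold 0 they are the tray's, x towards the hinge, z out of the upper (outer) face
- thumb_step (a point): middle of the thumb step on the plate's outer face: a 10 mm tall, 100 mm wide wall across the plate, facing the hinge, 78 mm from the hinge axis when drawn in; this point is at half its height. On its other side a ramp slopes from the wall's top down to the plate 106 mm from the hinge. The plate between hinge and step is flat and free: press there and push against the step, away from the hinge. Axes as the cover's
- carton: bystander: small fastener carton, 60 x 72 x 62 mm high, white with a green upper part, 0.35 kg, stands 150 to 190 mm to one side of the tray's centre. Origin: centre of its underside
- bowl: bystander: steel bowl with bolts, 92 mm across, 34 mm high (bolts in it reach some 40 mm), 0.25 kg, on the tray's other side from the carton, 150 to 190 mm from its centre. Origin: centre of its underside
- driver: bystander: screwdriver, 180 mm long, 26 mm high, loose, lies on the bench between the tray and the robot, across the tray's x direction
Mind the look-alikes: they are no part of the job. Of the things that look like the tray, the larger one is meant.

How it is judged:
By the outcome, as a careful person would: the job done as asked, in the order asked, and still so for the second after the job is handed in, with the robot touching nothing.
It also fails if it takes over 48 s, if anything falls off the work surface, if the arm or the gripper's body presses on something with over 40 N, if the wrist force passes 120 N, or if a joint passes its speed limit or range.

## Working session

There is one attempt and no reset: what is moved stays moved. The work goes in short steps, Python scripts to look and compute and a tool call to move; the robot and the scene stay as the last step left them, time stands still between calls to the robot, and variables do not carry over. Pictures are saved under pics/ and viewed, at most 10 in all, crops included, and the job is handed in when it is done.

Besides the shell and the picture viewer there is one more tool, called after "Request:" by a JSON object that holds its "fn" and its "kwargs", one argument or row to a line. step_arm: Moves the arm, as the interface text tells. Shifts and turns lie within -1 to 1; 1 stands for 0.02 m of shift or 6 degrees of turn. Its arguments: {"type":"object","properties":{"steps":{"type":"array","items":{"type":"array","items":{"type":"number","minimum":-1,"maximum":1}}},"grip_force":{"type":"number"}},"required":["steps"]}

```bash
mkdir -p pics; ls
cat > h.py <<'E'
import numpy as np, cv2, json
from plant import robot
from scipy.spatial.transform import Rotation as R
def ray(f,u,v,T=None):
    T=f["pose"] if T is None else T; T=np.array(T)
    x=(u-f["cx"])/f["fx"]; y=(v-f["cy"])/f["fy"]; a,b=x,y
    for _ in range(20):
        s=1+f["k1"]*(a*a+b*b); a,b=x/s,y/s
    d=T[:3,:3]@np.array([a,-b,-1]); return T[:3,3],d
def onz(f,u,v,z,T=None):
    o,d=ray(f,u,v,T); return o+d*(z-o[2])/d[2]
def proj(f,P,T=None):
    T=np.array(f["pose"] if T is None else T)
    p=(np.atleast_2d(P)-T[:3,3])@T[:3,:3]
    a=p[:,0]/-p[:,2]; b=-p[:,1]/-p[:,2]; s=1+f["k1"]*(a*a+b*b)
    return np.c_[f["cx"]+f["fx"]*a*s, f["cy"]+f["fy"]*b*s]
E
python3 - <<'E'
from h import *
for n in ("top","scene"):
    f=robot.grab_frame(n); cv2.imwrite(f"pics/{n}0.png",f["pixels"])
    print(n,np.array(f["pose"]).round(3).tolist(),f["fx"],f["k1"])
    for q in ("tray","cover_edge","carton","bowl","driver"):
        for d in robot.masks_of(f,q)[:3]: 
            m=d["mask"]; c=np.argwhere(m).mean(0)[::-1]; print(q,round(d["confidence"],2),[int(x) for x in d["bbox"]],onz(f,*c,.03).round(3),m.sum())
print(robot.state())
E
```

```text
pics
top [[0.004, 0.989, -0.147, 0.341], [-1.0, 0.004, 0.005, -0.023], [0.005, 0.147, 0.989, 1.314], [0.0, 0.0, 0.0, 1.0]] 505.84003495708674 -0.023176576971343576
tray 0.86 [442, 208, 503, 263] [ 0.548 -0.434  0.03 ] 1754
tray 0.79 [340, 219, 431, 302] [ 0.484 -0.223  0.03 ] 4029
cover_edge 0.92 [402, 222, 431, 263] [ 0.536 -0.3    0.03 ] 437
cover_edge 0.62 [450, 214, 493, 255] [ 0.554 -0.442  0.03 ] 991
carton 0.63 [334, 185, 367, 217] [ 0.639 -0.13   0.03 ] 834
bowl 0.82 [396, 303, 432, 337] [ 0.336 -0.287  0.03 ] 999
driver 0.84 [296, 281, 353, 325] [ 0.389 -0.086  0.03 ] 437
scene [[-0.789, -0.394, 0.471, 0.993], [0.614, -0.504, 0.607, 0.57], [-0.002, 0.768, 0.64, 0.696], [0.0, 0.0, 0.0, 1.0]] 505.30019149383276 -0.0003081269812484892
tray 0.81 [179, 146, 235, 189] [ 0.559 -0.417  0.03 ] 1657
tray 0.78 [239, 121, 328, 225] [ 0.473 -0.244  0.03 ] 5245
cover_edge 0.95 [185, 150, 227, 174] [ 0.547 -0.45   0.03 ] 609
cover_edge 0.85 [238, 120, 263, 178] [ 0.427 -0.442  0.03 ] 836
carton 0.58 [221, 214, 267, 266] [ 0.637 -0.128  0.03 ] 1736
bowl 0.71 [295, 151, 328, 178] [ 0.341 -0.275  0.03 ] 707
driver 0.87 [323, 202, 402, 223] [ 0.409 -0.074  0.03 ] 444
driver 0.39 [237, 118, 264, 174] [ 0.427 -0.441  0.03 ] 789
{'time_s': 0.6, 'q': array([ 1.11872100e+00,  1.80801520e-01,  1.60697252e+00,  6.04046844e-07,
        1.35378986e+00, -2.06268849e-01]), 'joint_vel': array([-1.44332309e-03,  4.99720186e-04,  1.08888588e-03,  2.58370524e-04,
        7.23166857e-04,  7.19681116e-05]), 'joint_torque': array([-1.60778021e-03, -4.44600999e+01, -3.51519120e+01, -4.23201145e-04,
        1.19925062e-03, -5.78482062e-08]), 'eef_pos': array([0.13989917, 0.55775381, 0.21440091]), 'orientation': array([3.85139721e-01, 3.11788661e+00, 4.30427388e-05]), 'ft_force': array([ 0.88967006, -0.38962479, -0.12940368]), 'wrist_torque': array([-0.07069302, -0.00386463, -0.03058579]), 'gripper_force': 0.0, 'opening': 1.0009041627440456}
```

Run:
```python
import cv2
a=cv2.imread("pics/top0.png");b=cv2.imread("pics/scene0.png")
c=cv2.resize(a[170:350,280:520],(800,600),interpolation=cv2.INTER_CUBIC)
d=cv2.resize(b[100:280,170:410],(800,600),interpolation=cv2.INTER_CUBIC)
cv2.imwrite("pics/c1.png",c);cv2.imwrite("pics/c2.png",d)
```

```text
(no output)
```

View pics/c1.png

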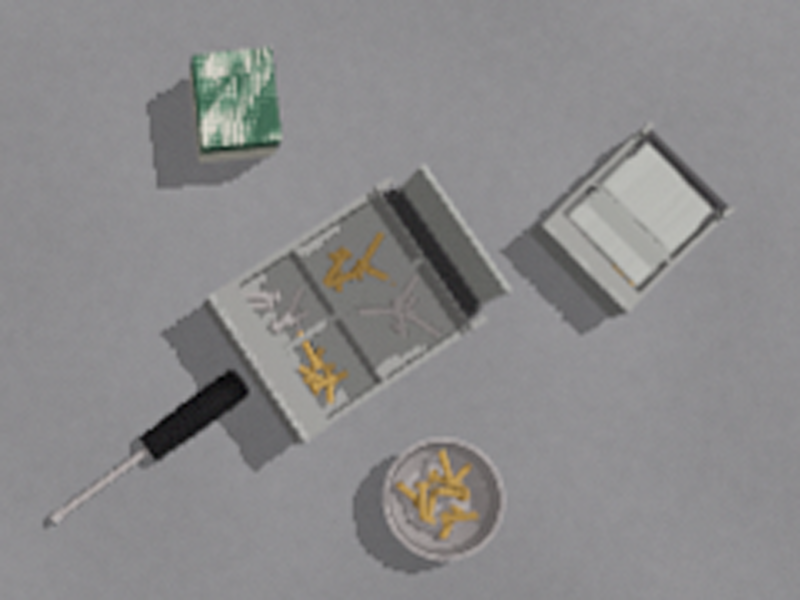

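View pics/c2.png

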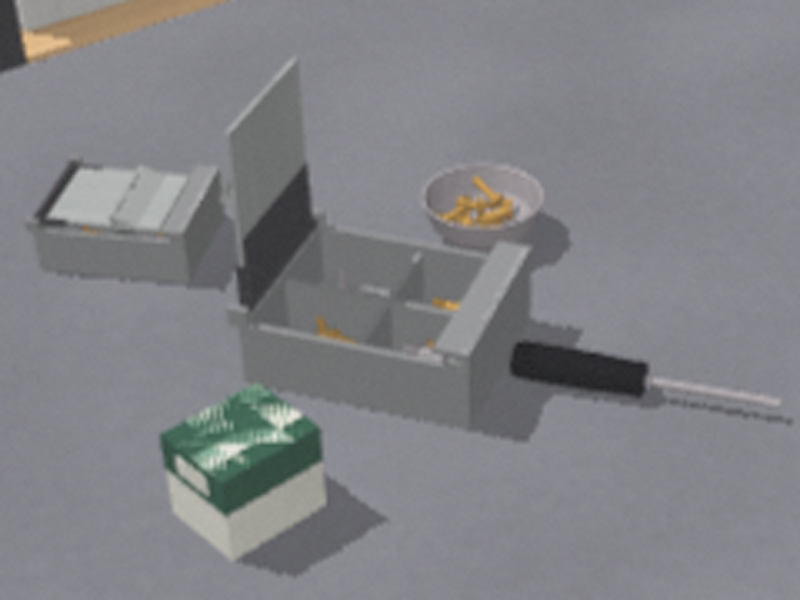

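The larger open tray at top pixel (385,260) is the target; it has the screwdriver in front and its cover upright. The small closed tray at (472,235) is the look-alike. The crops above confirm this: lip end at crop pixels (210,300)-(305,440), cover edge at (425,168)-(510,292).

```bash
cat > fit.py <<'E'
from h import *
from scipy.optimize import least_squares
def cov(a,r,y,h=0):  # point on the cover in tray frame
    return np.array([.08-r*np.cos(a)+h*np.sin(a), y, .0525+r*np.sin(a)+h*np.cos(a)])
def tw(p,P): 
    c,s=np.cos(p[2]),np.sin(p[2]); P=np.atleast_2d(P)
    return np.c_[p[0]+c*P[:,0]-s*P[:,1],p[1]+s*P[:,0]+c*P[:,1],P[:,2]]
E
python3 - <<'E'
from fit import *
ft=robot.grab_frame("top"); fs=robot.grab_frame("scene")
T=lambda x,y:(280+x/3.3333,170+y/3.3333)
S=lambda x,y:(170+x/3.3333,100+y/3.3333)
L=[(-.056,.065,.0605),(-.056,-.065,.0605)]
obs=[(ft,T(243,283),L[0]),(ft,T(335,412),L[1]),(ft,T(425,166),(.13,.052)),(ft,T(512,292),(.13,-.052)),
(fs,S(440,347),L[0]),(fs,S(490,244),L[1]),(fs,S(228,130),(.13,.052)),(fs,S(297,58),(.13,-.052))]
def res(p):
    r=[]
    for f,uv,P in obs:
        P=cov(p[3],*P) if len(P)==2 else np.array(P)
        r.append(proj(f,tw(p,P))[0]-uv)
    return np.ravel(r)
s=least_squares(res,[.49,-.22,-.97,1.3],loss="soft_l1"); p=s.x
print(p.round(4),np.degrees(p[2]),s.fun.round(1)); np.save("p.npy",p)
for f,n in((ft,"top0"),(fs,"scene0")):
    im=cv2.imread(f"pics/{n}.png")
    x0,y0=(280,170) if n=="top0" else (170,100)
    im=cv2.resize(im[y0:y0+180,x0:x0+240],None,fx=3.333,fy=3.333)
    def pl(P):
        q=(proj(f,tw(p,P))-[x0,y0])*3.333
        cv2.polylines(im,[q.astype(int)],True,(0,0,255),1)
    pl([(-.08,.065,0),(.08,.065,0),(.08,-.065,0),(-.08,-.065,0)])
    pl([(-.075,.065,.0605),(-.056,.065,.0605),(-.056,-.065,.0605),(-.075,-.065,.0605)])
    pl([cov(p[3],.01,.052),cov(p[3],.13,.052),cov(p[3],.13,-.052),cov(p[3],.01,-.052)])
    cv2.imwrite(f"pics/o_{n}.png",im)
a=cv2.imread("pics/o_top0.png");b=cv2.imread("pics/o_scene0.png")
cv2.imwrite("pics/o.png",cv2.resize(np.vstack([a[:,150:620],b[:,150:620]])[:, :],(470,600)))
cv2.imwrite("pics/o.png",np.hstack([a[100:500,150:550],b[30:430,180:580]]))
E
```

```text
[ 0.4748 -0.211  -0.9795  1.5442] -56.11869465986928 [-1.9 -1.   0.1  3.9 -0.9  0.3 -0.5  0.2 -3.5 -0.9  0.7 -2.3 -0.5  0.2
 -0.9 -0.8]
```

View pics/o.png

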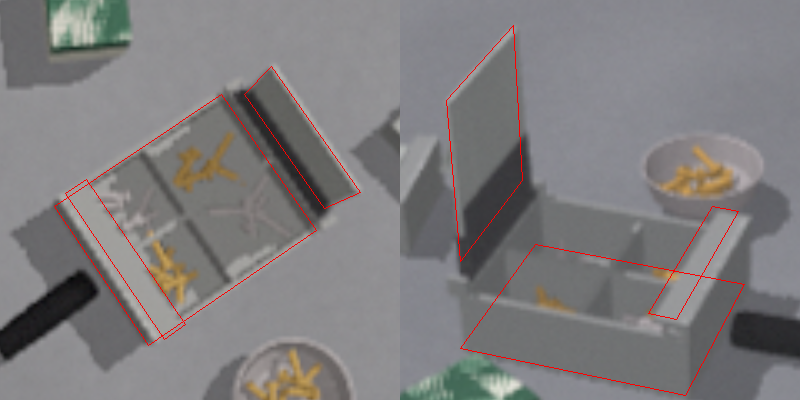

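Overlay: the cover matches in both views, while the lip is off by up to about 3 px in the scene view. I'll refine it with the wrist camera on the way.

Request:
{"fn": "step_arm", "kwargs": {
  "steps": [
    [0,0,-1,1,0],
    [0,0,-1,1,0],
    [0,0,-1,1,0],
    [0,0,-1,1,0],
    [0,0,0,1,0],
    [0,0,0,1,0],
    [0,0,0,1,0]
  ]
}}

```text
time_s: 1.28
eef_pos: [0.14, 0.5579, 0.2951]
orientation: [-1.484, -2.769, -0.002]
ft_force: [-0.2, 0.6, -0.3]
opening: 0.011
gripper_force: 0.0
```

Request:
{"fn": "step_arm", "kwargs": {
  "steps": [
    [-1,-0.2,0,0,0],
    [-1,-0.2,0,0,0],
    [-1,-0.2,0,0,0],
    [-1,-0.2,0,0,0],
    [-1,-0.2,0,0,0],
    [-1,-0.2,0,0,0],
    [-1,-0.2,0,0,0],
    [-1,-0.2,0,0,0],
    [-1,-0.2,0,0,0],
    [-1,-0.2,0,0,0],
    [-1,-0.2,0,0,0],
    [-1,-0.2,0,0,0]
  ]
}}

```text
time_s: 2.28
eef_pos: [0.2342, 0.3309, 0.2945]
orientation: [1.476, 2.773, 0.001]
ft_force: [0.2, 0.4, 0.4]
opening: -0.0
gripper_force: 0.0
```

Request:
{"fn": "step_arm", "kwargs": {
  "steps": [
    [-1,-0.2,0,0,0],
    [-1,-0.2,0,0,0],
    [-1,-0.2,0,0,0],
    [-1,-0.2,0,0,0],
    [-1,-0.2,0,0,0],
    [-1,-0.2,0,0,0],
    [-1,-0.2,0,0,0],
    [-1,-0.2,0,0,0],
    [-1,-0.2,0,0,0],
    [-1,-0.2,0,0,0]
  ]
}}

```text
time_s: 3.12
eef_pos: [0.3126, 0.1426, 0.2946]
orientation: [1.477, 2.772, 0.001]
ft_force: [-0.4, 0.3, -0.4]
opening: -0.001
gripper_force: 0.0
```

Run:
```python
from fit import *
s=robot.state();f=robot.grab_frame("wrist")
print(s["time_s"],s["eef_pos"],s["opening"],np.array(f["hand_eye"]).round(3).tolist(),f["fx"])
T=np.eye(4);T[:3,:3]=R.from_rotvec(s["orientation"]).as_matrix();T[:3,3]=s["eef_pos"];print(T[:3,:3].round(3))
p=np.load("p.npy"); print(proj(f,tw(p,[(-.056,.065,.0605),(-.056,-.065,.0605),(.08,0,.0525)]),T@np.array(f["hand_eye"])).round())
```

```text
3.1167 [0.31263813 0.14255819 0.2946266 ] -0.0010553636529106619 [[-0.0, 0.954, 0.3, 0.077], [1.0, 0.0, -0.001, 0.0], [-0.001, 0.3, -0.954, -0.16], [0.0, 0.0, 0.0, 1.0]] 404.51965736185656
[[-0.558  0.83   0.001]
 [ 0.83   0.558  0.   ]
 [-0.     0.001 -1.   ]]
[[329. 456.]
 [225. 455.]
 [282. 525.]]
```

Request:
{"fn": "step_arm", "kwargs": {
  "steps": [
    [-1,-0.2,0,0,0],
    [-1,-0.2,0,0,0],
    [-1,-0.2,0,0,0],
    [-1,-0.2,0,0,0],
    [-1,-0.2,0,0,0],
    [-1,-0.2,0,0,0],
    [-1,-0.2,0,0,0],
    [-1,-0.2,0,0,0],
    [-1,-0.2,0,0,0],
    [-1,-0.2,0,0,0],
    [-1,-0.2,0,0,0],
    [-1,-0.2,0,0,0]
  ]
}}

```text
time_s: 4.17
eef_pos: [0.4068, -0.0833, 0.2945]
orientation: [1.477, 2.772, 0.0]
ft_force: [0.5, 0.2, 0.6]
opening: -0.005
gripper_force: 0.0
```

Request:
{"fn": "step_arm", "kwargs": {
  "steps": [
    [-1,-0.2,0,0,0],
    [-1,-0.2,0,0,0],
    [0,-0.2,0,0,0]
  ]
}}

```text
time_s: 4.42
eef_pos: [0.4198, -0.1248, 0.2943]
orientation: [1.479, 2.771, -0.001]
ft_force: [0.4, 0.1, -0.5]
opening: 0.005
gripper_force: 0.0
```

Run:
```python
from fit import *
s=robot.state();f=robot.grab_frame("wrist")
T=np.eye(4);T[:3,:3]=R.from_rotvec(s["orientation"]).as_matrix();T[:3,3]=s["eef_pos"];print(s["eef_pos"])
Tc=T@np.array(f["hand_eye"]); np.save("Tc.npy",Tc)
p=np.load("p.npy"); im=f["pixels"].copy();cv2.imwrite("pics/w0raw.png",im)
def pl(P): cv2.polylines(im,[proj(f,tw(p,P),Tc).astype(int)],True,(0,0,255),1)
pl([(-.075,.065,.0605),(-.056,.065,.0605),(-.056,-.065,.0605),(-.075,-.065,.0605)])
pl([cov(p[3],.01,.052),cov(p[3],.13,.052),cov(p[3],.13,-.052),cov(p[3],.01,-.052)])
cv2.imwrite("pics/w0.png",im)
```

```text
[ 0.4198378  -0.12477781  0.29429434]
```

View pics/w0.png

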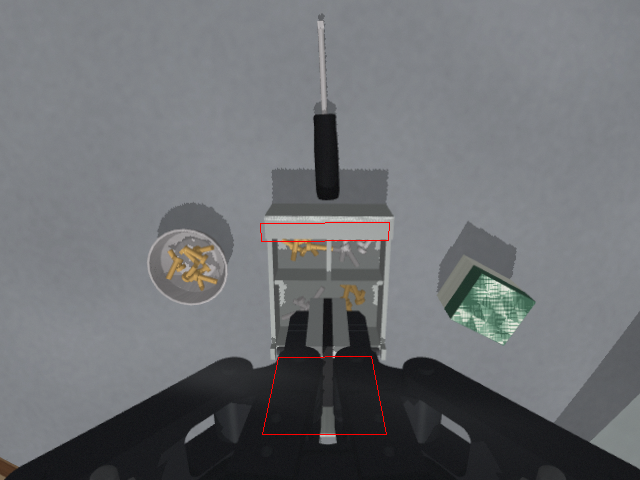

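The view shows the lip at rows 218–240, columns 265–393. The fit puts it about 4 px too far left and correct along x. The hinge brackets at row 357 agree with the model. So I'll shift the tray by +4 mm in y and go on.

```bash
cat >> fit.py <<'E'
def here():
    p=np.load("p.npy"); s=robot.state(); e=s["eef_pos"]; c,q=np.cos(p[2]),np.sin(p[2])
    d=e-[p[0],p[1],0]; F=s["ft_force"]
    rot=lambda v:np.array([c*v[0]+q*v[1],-q*v[0]+c*v[1],v[2]])
    t=rot(d); t[2]-=.008
    yaw=np.degrees(np.arctan2(*R.from_rotvec(s["orientation"]).as_matrix()[[1,0],1]))-np.degrees(p[2])-90
    print("t",s["time_s"],"TIP tray mm",(t*1000).round(1),"F tray",rot(F).round(1),"yaw err",round(yaw,2))
E
python3 - <<'E'
from fit import *
p=np.load("p.npy"); p[0]+=.0033;p[1]+=.0022; np.save("p.npy",p); here()
# arc: tip front-bottom corner on outer face at r=.118
for a in (1.544,1.4,1.25,1.1,.95,.8,.7,.6):
    q=cov(a,.118,0,.0015); print(a,((q[0]+.011)*1e3).round(1),(q[2]*1e3).round(1))
E
```

```text
t 4.4667 TIP tray mm [-103.9   -1.9  286.2] F tray [-0.4 -0.3  0.3] yaw err -0.07
1.544 89.3 170.5
1.4 72.4 169.0
1.25 55.2 165.0
1.1 38.8 158.3
0.95 23.6 149.4
0.8 9.9 138.2
0.7 1.7 129.7
0.6 -5.5 120.4
```

Request:
{"fn": "step_arm", "kwargs": {
  "steps": [
    [-1,0.1,0,0,0],
    [-1,0,0,0,0],
    [-1,0,0,0,0],
    [-1,0,0,0,0],
    [-1,0,0,0,0],
    [-1,0,0,0,0],
    [-1,0,0,0,0],
    [-1,0,0,0,0],
    [-1,0,0,0,0],
    [-1,0,0,0,0],
    [-1,0,0,0,0],
    [0,0,0,0,0]
  ]
}}

```text
time_s: 5.47
eef_pos: [0.5442, -0.3052, 0.2939]
orientation: [1.478, 2.772, -0.001]
ft_force: [-0.5, 0.1, -0.5]
opening: -0.002
gripper_force: 0.0
```

Request:
{"fn": "step_arm", "kwargs": {
  "steps": [
    [0,0,1,0,0],
    [0,0,1,0,0],
    [0,0,1,0,0],
    [0,0,1,0,0],
    [0,0,1,0,0],
    [0,0,0.8,0,0],
    [0,0,0,0,0]
  ]
}}

```text
time_s: 6.05
eef_pos: [0.5411, -0.3008, 0.1745]
orientation: [-1.473, -2.767, -0.003]
ft_force: [-0.4, -0.1, -1.6]
opening: -0.0
gripper_force: 0.0
```

Run:
```python
from fit import *
here(); f=robot.grab_frame("scene"); cv2.imwrite("pics/s1.png",cv2.resize(f["pixels"][60:240,150:390],(800,600)))
```

```text
t 6.05 TIP tray mm [111.4   1.  166.5] F tray [-0.1 -0.4 -1.6] yaw err 0.07
```

View pics/s1.png

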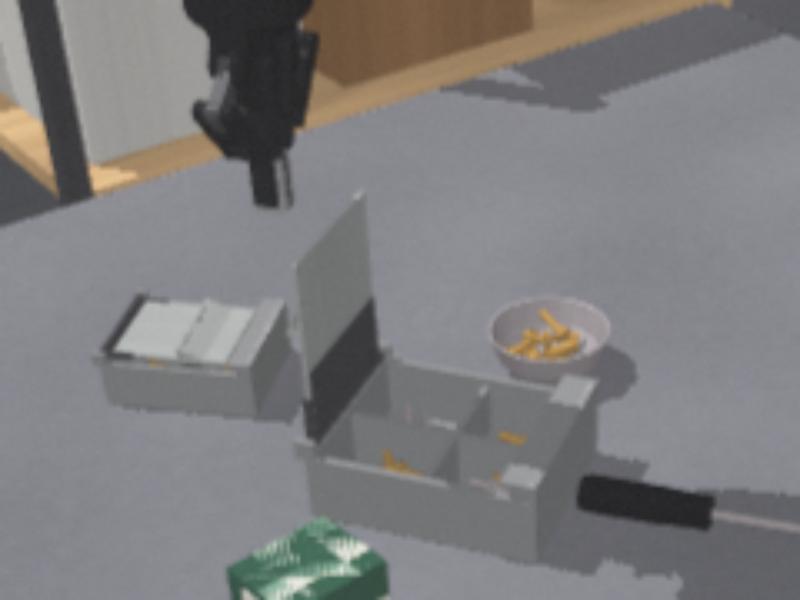

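Request:
{"fn": "step_arm", "kwargs": {
  "steps": [
    [0.5,0,0,0,0],
    [0.5,0,0,0,0],
    [0.5,0,0,0,0],
    [0.5,0,0.05,0,0],
    [0.4,0,0.1,0,0],
    [0.4,0,0.1,0,0],
    [0.4,0,0.15,0,0],
    [0.4,0,0.15,0,0],
    [0.4,0,0.2,0,0],
    [0.35,0,0.2,0,0],
    [0.35,0,0.25,0,0],
    [0.35,0,0.3,0,0]
  ]
}}

```text
time_s: 7.1
eef_pos: [0.4866, -0.2195, 0.1479]
orientation: [1.477, 2.773, -0.0]
ft_force: [-0.8, -0.4, 0.2]
opening: -0.002
gripper_force: 0.0
```

Request:
{"fn": "step_arm", "kwargs": {
  "steps": [
    [0.3,0,0.3,0,0],
    [0.2,0,0.2,0,0],
    [0,0,0,0,0]
  ]
}}

```text
time_s: 7.35
eef_pos: [0.4802, -0.2104, 0.137]
orientation: [-1.475, -2.771, -0.001]
ft_force: [0.0, 0.3, -0.5]
opening: 0.004
gripper_force: 0.0
```

Run:
```python
from fit import *
here(); f=robot.grab_frame("scene"); cv2.imwrite("pics/s2.png",cv2.resize(f["pixels"][60:240,150:390],(800,600)))
```

```text
t 7.35 TIP tray mm [  2.5   0.8 129. ] F tray [-0.2  0.2 -0.5] yaw err 0.06
```

View pics/s2.png

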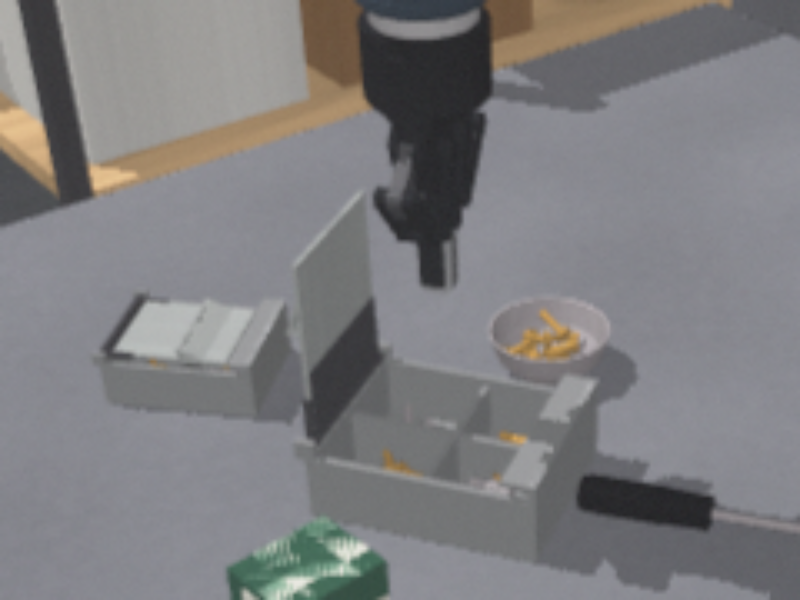

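Run:
```python
from fit import *
here(); s=robot.state(); tip=s["eef_pos"]-[0,0,.008]
p=np.load("p.npy"); out=[]
for n,x0,y0 in(("scene",150,60),("top",290,150)):
    f=robot.grab_frame(n); q=lambda P:(proj(f,P)-[x0,y0])*3.333
    im=cv2.resize(f["pixels"][y0:y0+180,x0:x0+240],None,fx=3.333,fy=3.333)
    for P in (tip,tip+[0,0,.0]):
        cv2.circle(im,tuple(int(v) for v in q(P)[0]),5,(0,0,255),1)
    def pl(P): cv2.polylines(im,[q(tw(p,P)).astype(int)],True,(0,0,255),1)
    pl([(-.08,.065,0),(.08,.065,0),(.08,-.065,0),(-.08,-.065,0)])
    pl([(-.075,.065,.0605),(-.056,.065,.0605),(-.056,-.065,.0605),(-.075,-.065,.0605)])
    pl([cov(p[3],0,.052),cov(p[3],.13,.052),cov(p[3],.13,-.052),cov(p[3],0,-.052)])
    out.append(im[:,200:600])
cv2.imwrite("pics/t2.png",np.hstack(out))
```

```text
t 7.4 TIP tray mm [  3.4   1.  129.7] F tray [-0.1  0.6  0.3] yaw err 0.05
```

View pics/t2.png

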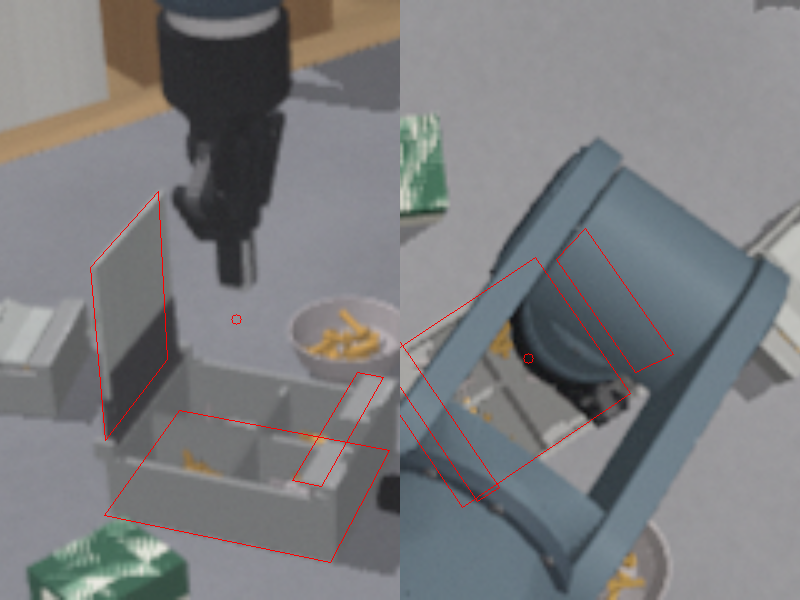

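Run:
```python
from fit import *
print(robot.nose_length, [a for a in dir(robot) if a[0]!="_"])
f=robot.grab_frame("wrist"); H=np.array(f["hand_eye"])
for z in (-.02,-.01,0,.008): print(z,proj(f,[[.011,0,z],[-.011,0,z]],H).round(0).tolist())
cv2.imwrite("pics/w3.png",f["pixels"])
p=np.load("p.npy");fs=robot.grab_frame("scene"); tip=robot.state()["eef_pos"]
for z in (0,.01,.02,.03):print(z,((proj(fs,tip+[0,0,z])-[150,60])*3.333).round())
```

```text
0.008 ['PlanningError', 'finish_job', 'grab_frame', 'masks_of', 'nose_length', 'state']
-0.02 [[327.0, 296.0], [327.0, 347.0]]
-0.01 [[327.0, 286.0], [327.0, 334.0]]
0 [[327.0, 276.0], [327.0, 322.0]]
0.008 [[327.0, 270.0], [327.0, 314.0]]
0 [[434. 307.]]
0.01 [[433. 293.]]
0.02 [[433. 279.]]
0.03 [[432. 265.]]
```

View pics/w3.png

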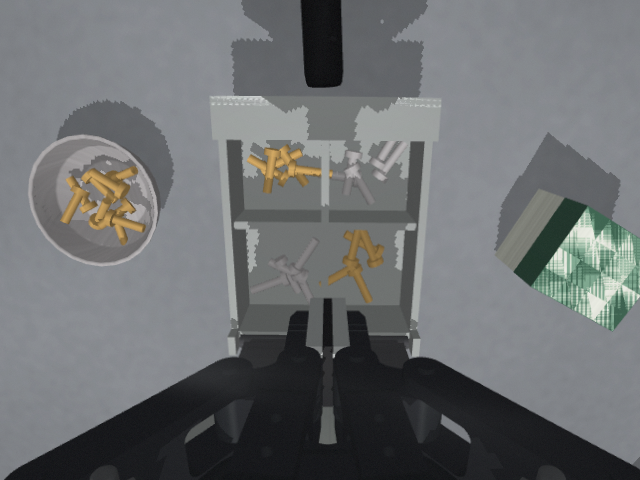

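The wrist view shows the shut fingertips at (327,298), and the scene view agrees: they end about 16 mm above the TCP, not 8 mm below it. The fingers therefore passed just over the cover without touching it. I'll correct the tip height and repeat the push lower.

Request:
{"fn": "step_arm", "kwargs": {
  "steps": [
    [0,0,-1,0,0],
    [0,0,-1,0,0],
    [0,0,-1,0,0],
    [-0.9,0,0,0,0],
    [-0.9,0,0,0,0],
    [-0.9,0,0,0,0],
    [-0.9,0,0,0,0],
    [-0.9,0,0,0,0],
    [-0.9,0,0,0,0],
    [0,0,0,0,0],
    [0,0,1,0,0],
    [0,0,1,0,0]
  ]
}}

```text
time_s: 8.6
eef_pos: [0.5426, -0.3022, 0.1595]
orientation: [1.476, 2.769, -0.001]
ft_force: [-0.1, 0.6, -0.9]
opening: 0.005
gripper_force: 0.0
```

```bash
sed -i 's/t\[2\]-=.008/t[2]+=.0155/' fit.py; python3 -c "
from fit import *
here()"
```

```text
t 8.6 TIP tray mm [113.5   1.4 175. ] F tray [-0.5  0.3 -0.9] yaw err 0.01
```

Request:
{"fn": "step_arm", "kwargs": {
  "steps": [
    [0.4,0,0.35,0,0],
    [0.5,0,0,0,0],
    [0.5,0,0,0,0],
    [0.5,0,0.05,0,0],
    [0.4,0,0.05,0,0],
    [0.4,0,0.1,0,0],
    [0.4,0,0.15,0,0],
    [0.4,0,0.15,0,0],
    [0.4,0,0.2,0,0],
    [0.4,0,0.2,0,0],
    [0.4,0,0.25,0,0],
    [0,0,0,0,0]
  ]
}}

```text
time_s: 9.6
eef_pos: [0.4875, -0.2213, 0.1268]
orientation: [-1.475, -2.77, -0.001]
ft_force: [0.5, -0.8, -0.0]
opening: -0.002
gripper_force: 0.0
```

Run:
```python
from fit import *
here(); f=robot.grab_frame("scene"); cv2.imwrite("pics/s3.png",cv2.resize(f["pixels"][60:240,150:390],(800,600)))
```

```text
t 9.6 TIP tray mm [ 15.6   0.8 142.3] F tray [ 0.9 -0.  -0. ] yaw err 0.07
```

View pics/s3.png

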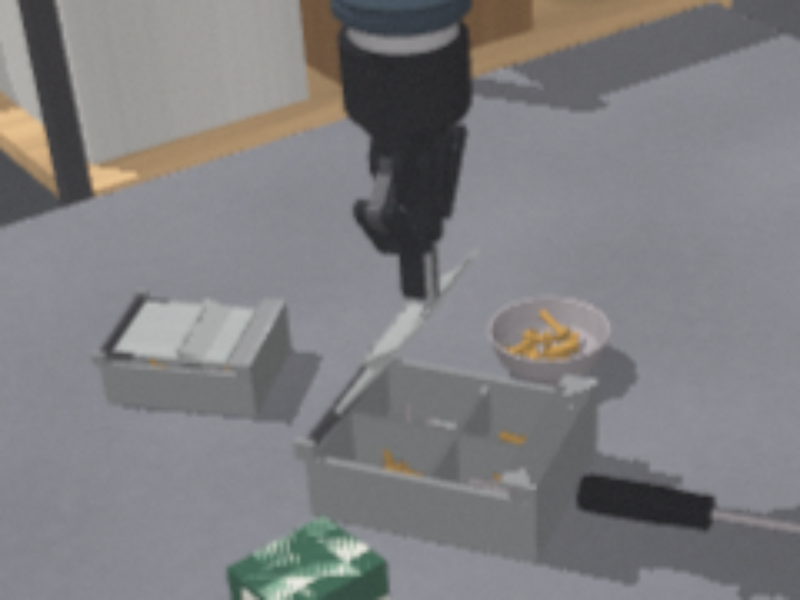

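Request:
{"fn": "step_arm", "kwargs": {
  "steps": [
    [0.4,0,0.35,0,0],
    [0.3,0,0.35,0,0],
    [0,0,-1,0,0],
    [0,0,-1,0,0],
    [0,0,-1,0,0],
    [-1,0,0,0,0],
    [-1,0,0,0,0],
    [-0.9,0,0,0,0],
    [0,0,0,0,0],
    [0,0,1,0,0],
    [0,0,1,0,0],
    [0,0,0,0,0]
  ]
}}

```text
time_s: 10.65
eef_pos: [0.5107, -0.2572, 0.1296]
orientation: [-1.473, -2.765, -0.003]
ft_force: [-0.6, 1.2, -0.9]
opening: 0.002
gripper_force: 0.0
```

Run:
```python
from fit import *
here(); f=robot.grab_frame("scene"); cv2.imwrite("pics/s4.png",cv2.resize(f["pixels"][60:240,150:390],(800,600)))
```

```text
t 10.65 TIP tray mm [5.830e+01 1.000e-01 1.451e+02] F tray [-1.3  0.2 -0.9] yaw err 0.03
```

View pics/s4.png

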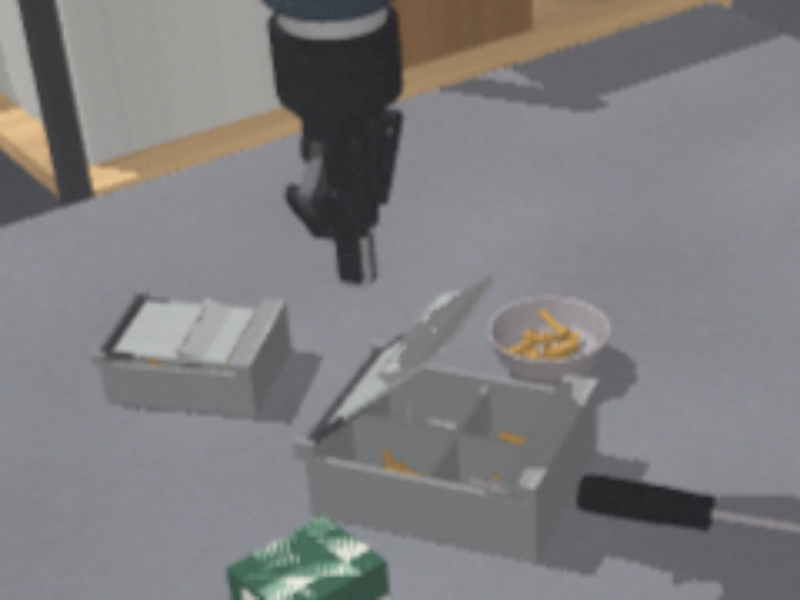

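The cover stays at about 0.75 rad, the plate in the clear below the tip. Next I press down between hinge and step.

Request:
{"fn": "step_arm", "kwargs": {
  "steps": [
    [0,0,1,0,0],
    [0,0,1,0,0],
    [0,0,0.8,0,0],
    [0.15,0,0.35,0,0],
    [0.15,0,0.35,0,0],
    [0.1,0,0.35,0,0],
    [0.05,0,0.3,0,0],
    [0,0,0,0,0],
    [0,0,0,0,0]
  ]
}}

```text
time_s: 11.45
eef_pos: [0.5088, -0.2524, 0.0517]
orientation: [1.477, 2.772, -0.0]
ft_force: [0.2, 0.3, 0.8]
opening: 0.002
gripper_force: 0.2
```

```bash
python3 -c "
from fit import *
here()"
```

```text
t 11.45 TIP tray mm [53.3  1.2 67.2] F tray [-0.1  0.3  0.8] yaw err 0.04
```

Request:
{"fn": "step_arm", "kwargs": {
  "steps": [
    [0.05,0,0.2,0,0],
    [0.05,0,0.2,0,0],
    [0,0,0,0,0]
  ]
}}

```text
time_s: 11.7
eef_pos: [0.5076, -0.2507, 0.043]
orientation: [1.477, 2.772, 0.0]
ft_force: [1.4, -0.1, 1.1]
opening: 0.001
gripper_force: 0.6
```

Request:
{"fn": "step_arm", "kwargs": {
  "steps": [
    [0,0,0.1,0,0],
    [0,0,0,0,0]
  ]
}}

```text
time_s: 11.87
eef_pos: [0.5075, -0.2505, 0.0411]
orientation: [-1.477, -2.773, -0.0]
ft_force: [-0.8, 1.4, 1.5]
opening: 0.002
gripper_force: 0.8
```

```bash
python3 -c "
from fit import *
here()
f=robot.grab_frame('scene'); 
for d in robot.masks_of(f,'cover_edge')[:3]: print(d['confidence'],d['bbox'])
p=np.load('p.npy')
for a in (0,.15,.3): print(a,proj(f,tw(p,[cov(a,.13,.052),cov(a,.13,-.052),cov(a,.01,.052)])).round(0).tolist())
"
```

```text
t 11.8667 TIP tray mm [51.   1.2 56.6] F tray [-1.6  0.1  1.5] yaw err 0.03
0.84 [248.8, 167.4, 314.6, 196.6]
0.69 [184.7, 152.0, 230.8, 175.4]
0 [[297.0, 203.0], [313.0, 177.0], [246.0, 193.0]]
0.15 [[297.0, 196.0], [312.0, 170.0], [246.0, 192.0]]
0.3 [[294.0, 188.0], [310.0, 163.0], [246.0, 192.0]]
```

Request:
{"fn": "step_arm", "kwargs": {
  "steps": [
    [0,0,0.1,0,0],
    [0,0,0,0,0]
  ]
}}

```text
time_s: 12.13
eef_pos: [0.5074, -0.2505, 0.0391]
orientation: [-1.477, -2.772, -0.0]
ft_force: [-0.6, 1.1, 1.5]
opening: -0.003
gripper_force: 1.0
```

Request:
{"fn": "step_arm", "kwargs": {
  "steps": [
    [0,0,0.05,0,0],
    [0,0,0,0,0]
  ]
}}

```text
time_s: 12.3
eef_pos: [0.5074, -0.2505, 0.0382]
orientation: [-1.477, -2.772, -0.0]
ft_force: [0.1, 2.0, 2.7]
opening: 0.001
gripper_force: 1.2
```

Request:
{"fn": "step_arm", "kwargs": {
  "steps": [
    [0,0,0.05,0,0],
    [0,0,0,0,0]
  ]
}}

```text
time_s: 12.47
eef_pos: [0.5074, -0.2505, 0.0372]
orientation: [-1.477, -2.772, -0.0]
ft_force: [-0.7, 2.2, 2.7]
opening: -0.001
gripper_force: 1.3
```

Request:
{"fn": "step_arm", "kwargs": {
  "steps": [
    [0,0,0.05,0,0],
    [0,0,0,0,0]
  ]
}}

```text
time_s: 12.63
eef_pos: [0.5075, -0.2505, 0.0369]
orientation: [-1.476, -2.772, -0.0]
ft_force: [-2.8, 3.7, 7.5]
opening: 0.003
gripper_force: 4.0
```

Request:
{"fn": "step_arm", "kwargs": {
  "steps": [
    [0.2,0,0,0,0],
    [0.2,0,0,0,0],
    [0.2,0,0,0,0],
    [0.2,0,0,0,0],
    [0,0,0,0,0]
  ]
}}

```text
time_s: 13.05
eef_pos: [0.4986, -0.237, 0.0368]
orientation: [1.476, 2.772, -0.0]
ft_force: [0.1, 0.2, 6.4]
opening: -0.003
gripper_force: 3.2
```

```bash
python3 -c "
from fit import *
here()"
```

```text
t 13.05 TIP tray mm [34.8  1.3 52.3] F tray [-0.1  0.2  6.4] yaw err 0.05
```

Request:
{"fn": "step_arm", "kwargs": {
  "steps": [
    [0.2,0,0,0,0],
    [0.2,0,0,0,0],
    [0.2,0,0,0,0],
    [0.2,0,0,0,0],
    [0,0,0,0,0]
  ]
}}

```text
time_s: 13.47
eef_pos: [0.4894, -0.2236, 0.0366]
orientation: [1.476, 2.773, -0.0]
ft_force: [1.9, -1.5, 6.3]
opening: 0.002
gripper_force: 3.2
```

Request:
{"fn": "step_arm", "kwargs": {
  "steps": [
    [0.2,0,0,0,0],
    [0.1,0,0,0,0],
    [0,0,0,0,0]
  ]
}}

```text
time_s: 13.72
eef_pos: [0.4862, -0.2188, 0.0365]
orientation: [1.476, 2.773, -0.0]
ft_force: [0.5, -2.5, 5.5]
opening: -0.003
gripper_force: 2.9
```

```bash
python3 -c "
from fit import *
here()"
```

```text
t 13.7167 TIP tray mm [12.7  1.1 52. ] F tray [ 2.4 -1.   5.5] yaw err 0.05
```

Request:
{"fn": "step_arm", "kwargs": {
  "steps": [
    [0.15,0,0,0,0],
    [0.15,0,0,0,0],
    [0,0,0,0,0]
  ]
}}

```text
time_s: 13.97
eef_pos: [0.4826, -0.2136, 0.0364]
orientation: [-1.476, -2.773, -0.0]
ft_force: [1.5, -2.1, 6.0]
opening: 0.001
gripper_force: 2.9
```

Request:
{"fn": "step_arm", "kwargs": {
  "steps": [
    [0.15,0,0,0,0],
    [0.15,0,0,0,0],
    [0,0,0,0,0]
  ]
}}

```text
time_s: 14.22
eef_pos: [0.4791, -0.2084, 0.0363]
orientation: [-1.476, -2.772, -0.0]
ft_force: [1.4, -1.8, 5.6]
opening: 0.002
gripper_force: 2.8
```

```bash
python3 -c "
from fit import *
here()"
```

```text
t 14.2167 TIP tray mm [ 0.2  1.  51.8] F tray [2.3 0.1 5.6] yaw err 0.05
```

Request:
{"fn": "step_arm", "kwargs": {
  "steps": [
    [0.15,0,0,0,0],
    [0.1,0,0,0,0],
    [0,0,0,0,0]
  ]
}}

```text
time_s: 14.47
eef_pos: [0.4763, -0.2043, 0.0362]
orientation: [-1.476, -2.772, -0.0]
ft_force: [0.5, -1.8, 5.4]
opening: -0.003
gripper_force: 2.5
```

Request:
{"fn": "step_arm", "kwargs": {
  "steps": [
    [0.1,0,0,0,0],
    [0,0,0,0,0]
  ]
}}

```text
time_s: 14.63
eef_pos: [0.4754, -0.2029, 0.0362]
orientation: [-1.476, -2.772, -0.0]
ft_force: [0.9, -1.6, 4.2]
opening: -0.001
gripper_force: 2.4
```

```bash
python3 -c "
from fit import *
here()"
```

```text
t 14.6333 TIP tray mm [-6.5  1.  51.7] F tray [ 1.8 -0.1  4.2] yaw err 0.04
```

Request:
{"fn": "step_arm", "kwargs": {
  "steps": [
    [0.1,0,0.02,0,0],
    [0,0,0,0,0]
  ]
}}

```text
time_s: 14.8
eef_pos: [0.475, -0.2021, 0.0362]
orientation: [1.476, 2.772, -0.001]
ft_force: [2.3, -4.1, 4.3]
opening: 0.0
gripper_force: 4.6
```

Request:
{"fn": "step_arm", "kwargs": {
  "steps": [
    [0.1,0,0,0,0],
    [0,0,0,0,0]
  ]
}}

```text
time_s: 14.97
eef_pos: [0.475, -0.202, 0.0367]
orientation: [1.475, 2.768, -0.003]
ft_force: [5.1, -7.7, 0.2]
opening: -0.001
gripper_force: 5.0
```

```bash
python3 -c "
from fit import *
here()"
```

```text
t 14.9667 TIP tray mm [-7.4  1.2 52.2] F tray [ 9.3 -0.1  0.2] yaw err 0.03
```

Request:
{"fn": "step_arm", "kwargs": {
  "steps": [
    [-0.07,0,-0.05,0,0],
    [-0.05,0,-0.1,0,0],
    [-0.05,0,-0.2,0,0],
    [-0.2,0,-0.5,0,0],
    [0,0,-1,0,0],
    [0,0,-1,0,0],
    [0,0,-1,0,0],
    [0,0,-1,0,0],
    [-1,0,-1,0,0],
    [-1,0,-1,0,0],
    [-1,0,0,0,0],
    [0,0,0,0,0]
  ]
}}

```text
time_s: 15.97
eef_pos: [0.5125, -0.2583, 0.1745]
orientation: [1.477, 2.77, -0.001]
ft_force: [-0.6, 0.4, -0.1]
opening: 0.002
gripper_force: 0.0
```

Run:
```python
from fit import *
here(); p=np.load("p.npy")
fs=robot.grab_frame("scene"); ft=robot.grab_frame("top"); s=robot.state(); fw=robot.grab_frame("wrist")
T=np.eye(4);T[:3,:3]=R.from_rotvec(s["orientation"]).as_matrix();T[:3,3]=s["eef_pos"]
for n,f,W in(("scene",fs,None),("wrist",fw,T@np.array(fw["hand_eye"]))):
    cv2.imwrite(f"pics/end_{n}.png",f["pixels"])
    for q in ("cover_edge","tray","carton","bowl","driver"):
        print(n,q,[(round(d["confidence"],2),[int(x) for x in d["bbox"]]) for d in robot.masks_of(f,q)[:2]])
    for a,r in ((0.02,.148),(0,.13),(.65,.148)): print(a,r,proj(f,tw(p,[cov(a,r,.052),cov(a,r,-.052),cov(a,r-.07,.05,.0115),cov(a,r-.07,-.05,.0115)]),W).round().tolist())
    print("lip",proj(f,tw(p,[(-.056,.065,.0605),(-.056,-.065,.0605),(.08,.065,.05),(.08,-.065,.05)]),W).round().tolist())
```

```text
t 15.9667 TIP tray mm [ 60.2   0.9 190. ] F tray [-0.7 -0.3 -0.1] yaw err -0.03
scene cover_edge [(0.96, [186, 152, 226, 172]), (0.88, [257, 170, 317, 202])]
scene tray [(0.55, [179, 145, 237, 188])]
scene carton [(0.59, [221, 217, 270, 266])]
scene bowl [(0.85, [296, 150, 332, 179])]
scene driver [(0.86, [323, 202, 402, 220]), (0.32, [244, 165, 318, 202])]
0.02 0.148 [[305.0, 204.0], [320.0, 178.0], [275.0, 193.0], [291.0, 169.0]]
0 0.13 [[297.0, 203.0], [313.0, 177.0], [267.0, 192.0], [284.0, 168.0]]
0.65 0.148 [[291.0, 167.0], [307.0, 142.0], [263.0, 175.0], [281.0, 151.0]]
lip [[298.0, 204.0], [317.0, 172.0], [239.0, 196.0], [263.0, 166.0]]
wrist cover_edge [(0.92, [243, 56, 412, 218])]
wrist tray [(0.85, [221, 9, 433, 268]), (0.71, [183, 329, 288, 426])]
wrist carton [(0.76, [486, 117, 640, 244]), (0.2, [244, 52, 407, 219])]
wrist bowl [(0.56, [50, 56, 170, 186])]
wrist driver [(0.68, [306, 0, 343, 12])]
0.02 0.148 [[408.0, 39.0], [243.0, 39.0], [403.0, 153.0], [249.0, 153.0]]
0 0.13 [[406.0, 69.0], [246.0, 69.0], [401.0, 180.0], [251.0, 180.0]]
0.65 0.148 [[443.0, 76.0], [208.0, 76.0], [415.0, 200.0], [237.0, 200.0]]
lip [[430.0, 58.0], [222.0, 58.0], [414.0, 258.0], [238.0, 258.0]]
```

Run:
```python
import cv2,numpy as np
g=cv2.cvtColor(cv2.imread("pics/end_wrist.png"),cv2.COLOR_BGR2GRAY).astype(int)
for a,b in((260,285),(370,395)):
    pr=np.median(g[:,a:b],axis=1); d=pr[2:]-pr[:-2]
    print([(i+1,int(pr[i]),int(pr[i+2])) for i in range(20,240) if abs(d[i])>12])
```

```text
[(52, 111, 92), (53, 104, 120), (54, 92, 132), (55, 120, 133), (60, 134, 175), (61, 134, 177), (73, 182, 169), (74, 178, 163), (114, 153, 175), (115, 162, 177), (118, 177, 156), (119, 177, 149), (120, 156, 172), (121, 149, 179), (218, 180, 122), (219, 167, 76), (220, 122, 75)]
[(53, 111, 97), (54, 99, 121), (55, 97, 130), (70, 130, 148), (71, 132, 175), (72, 148, 178), (113, 158, 143), (115, 143, 170), (116, 157, 172), (119, 172, 151), (120, 172, 151), (121, 151, 173), (122, 151, 178), (218, 182, 168), (219, 181, 122), (220, 168, 75), (221, 122, 76)]
```

Run:
```python
import cv2,numpy as np
a=cv2.imread("pics/scene0.png",0);b=cv2.imread("pics/end_scene.png",0)
for n,(x,y,w,h) in dict(front=(285,196,40,30),near=(240,205,70,18),bowl=(294,148,40,34),carton=(218,212,52,56),driver=(325,200,80,26)).items():
    r=cv2.matchTemplate(b[y-6:y+h+6,x-6:x+w+6],a[y:y+h,x:x+w],cv2.TM_CCOEFF_NORMED)
    i=np.unravel_index(r.argmax(),r.shape); print(n,i[1]-6,i[0]-6,r.max().round(3),r[6,6].round(3))
```

```text
front 0 0 0.504 0.504
near 0 0 0.911 0.911
bowl 0 0 0.462 0.462
carton 0 0 0.999 0.999
driver 0 0 0.901 0.901
```

Nothing has shifted, and the cover is flat and fully tucked.

```bash
python3 -c "
from plant import robot
print(robot.finish_job())"
```

```text
the job is handed in; nothing more can be done
None
```

I folded the tray's cover flat and pushed it by the thumb step to its stop. The images put its edge fully under the lip and show no shift of the tray, carton or screwdriver; the bowl and the tray's front matched less clearly but also showed none. I handed the job in at about 16 s; no verdict came back.

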